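# Hold a pull handle flush on the tilted drilling fixture

## Task

The tilting fixture on the bench is locked at its angle for drilling the next pull handle. Swing its hinged hasp off the staple and right back past square to the table, then pick up the pull handle by its grip bar, tilt it to the slope and press its backplate flush on the table with a firm hand, its long edge down against the ledge and neither end overhanging, so that a colleague can strap it down. Finish while still holding it pressed there, without letting go; do not shift the table's set angle or disturb the brush, the small toothed cutter and the lock cylinder near by.

Things in the scene. Friction and masses are not known exactly. Their poses are not given: they have to be found in the camera images.
- fixture: Tilting fixture, fixed: blue base 150 (x) x 190 (y) x 14 mm carrying a grey steel table, 105 mm up the slope x 160 mm wide. Origin: under the middle of the base; x level, to the table's high side (to the robot's left), y along the ledge, towards the robot, z up. Tilt axis along y at x = -52, z = 27 mm. Quadrants and black lock knob lie within 105 mm of its midline.
- tilt (a joint): Slope of the table in rad, 0 = level, growing as the high edge rises; drawn anew each time between 0.15 and 0.45 and held by a friction lock (about 8 N m).
- table_seat (a point): Point on the table's face at the foot of the ledge, mid-width. Axes: x up the slope in the face, y along the ledge towards the robot, z square out of the face. The ledge runs along the whole low edge, 6 mm high, 10 mm thick (x = -10 to 0); the face goes on to x = 95 and y = +-80 mm. A backplate resting against the ledge has its middle at x = 32 mm.
- hasp (a joint): Hinged hasp: steel strap 20 mm wide, 3 thick, about 105 long on the near part of the table (y = +50 mm), pinned at the high edge, its slot over a brass staple on the ledge. 0 = over the staple, parallel to the face, 9 mm above it; grows as the free end swings up and over to the high side; 1.57 = square to the table, 2.5 = stop. Light friction (0.1 N m) keeps it where it is left.
- hasp_tab (a point): Grip point in the hasp's finger tab, a turned-up red lug at the strap's free end, at the table's low right edge: 24 mm wide along the hinge axis, 5 mm thick, its end 26 mm out from the strap's middle, this point 21.5 mm out. Axes as table_seat when hasp = 0; they turn with the hasp. Gripped across its 24 mm, the tab turns between the pads as it swings.
- hasp_hinge (a point): Middle of the hasp's hinge pin (axis y), near the high edge, 10.5 mm above the face. hasp_tab lies 104.5 mm from it along the strap and 21.5 mm out.
- pull_handle: The workpiece, loose, about 0.3 kg: a pale aluminium backplate 64 (x) x 120 (y) x 8 (z) mm with a dark grip bar on two posts, lying on its back on the worktop. Origin: middle of the plate's underside; z up through the bar. Symmetric: either long (y) edge may go against the ledge.
- handle_grip (a point): Middle of the grip bar, 43 mm above the plate's underside. The bar runs along y, 96 mm long, 12 mm wide (x) and 14 mm high; 28 mm of clear space lies between it and the plate; the posts are at y = +-36 mm, 12 mm thick.
- brush: Bystander: flat chip brush with wooden handle, 191 x 40 x 14 mm, lying loose left of the fixture. Origin under its middle. Leave it alone.
- milling_cutter: Bystander: small brass-coloured toothed disc with a bore, 48 mm across, 9 mm thick, lying loose right of the fixture. Origin under its middle. Leave it alone.
- lock_cylinder: Bystander: grey metal lock cylinder, 65 x 33 x 17 mm, lying loose on the right, beyond the pull handle. Origin under its middle. Leave it alone.

How it is judged (in metres and radians):
On the way, in this order (a step that is already met when the one before it is completed fails the run):
1. the hasp is swung off its staple and back past square to the table (value of joint hasp above 1.6 rad), for 0.2 s.
2. the pull handle is picked up by the robot (height (world z) of pull_handle above 0.03 m and contact force between the fingers and pull_handle above 2 N), for 0.2 s.
At the end, for the whole second after the job is handed in: pull handle gripped (over 3 N), pressed on the fixture (over 5 N), at rest; plate on the face within 3 mm and 0.05 rad, long edge within 5 mm of the ledge and 0.07 rad parallel, its middle within 22 mm of the table's midline; hasp beyond 1.6 rad (x of pull_handle in the frame of table_seat between 0.027 and 0.037 m and y of pull_handle in the frame of table_seat between -0.022 and 0.022 m and z of pull_handle in the frame of table_seat between -0.003 and 0.003 m and angle between the z axis of pull_handle and the z axis of table_seat, either way round below 0.05 rad and angle between the x axis of pull_handle and the x axis of table_seat, either way round below 0.07 rad and contact force between pull_handle and fixture above 5 N and contact force between the fingers and pull_handle above 3 N and linear speed of pull_handle below 0.02 m/s and value of joint hasp above 1.6 rad); the arm keeps its last pose, push and grip.
It fails at once if the table's set angle is shifted (the seat point moves more than 3 mm or the hasp's hinge pin, as far up as the table goes, more than 6 mm) (distance of table_seat from where it was at the start of the episode above 0.003 m or distance of hasp_hinge from where it was at the start of the episode above 0.006 m).
It fails at once if the brush, the milling cutter or the lock cylinder is moved more than 25 mm (distance of any of brush, milling_cutter, lock_cylinder from where it was at the start of the episode above 0.025 m).
It also fails if it takes over 54 s, if anything falls off the work surface, if the arm or the gripper's body presses on something with over 40 N, if the wrist force passes 120 N, or if a joint passes its speed limit or range.

## Robot

A 6-joint arm with a two-finger parallel gripper is mounted at the origin on a cart in front of the work surface, level with it; the furniture and walls round the work are solid. World frame = base frame: x ahead of the robot, y to its left, z up, the work surface at z = 0. Lengths are in mm, angles in rad, forces in N, time in s.
With the tool pointing down it reaches from about 275 to 750 mm from the base axis. Payload 10.2 kg.
Tool frame: the origin (TCP) lies at the very end of the fingers, on their centre line; the grasp point (between the pads) lies 19 mm behind it; z points along the fingers, y is the line along which they close (so a half turn about z gives the same grasp; the last joint's range is limited). The gripper opens to 85 mm and grips with 20 to 120 N. Pads are 22 mm wide; open, the fingers measure 114 mm over their backs; the gripper's body (76 mm by 85 mm) begins 54 mm behind the grasp point. The pads swing forward as they close: fully open they stand 13 mm farther back than shut.
Start: joints at [-1.38, 0.313, 1.498, -0, 1.331, -0.223], TCP at [211.086, -480.701, 208.394] pointing down, gripper open.
Joint ranges: [-2.94, 2.94], [-0.97, 2.17], [0.19, 2.56], [-1.23, 4.37], [0.02, 3.11], [-2.88, 2.88]. Speed limits (rad/s): [2.39, 2.39, 3.01, 3.14, 3.14, 3.14].

## Interface

Orientations are given as a unit quaternion [w, x, y, z].
In Python, from rig import * gives the robot as it stands. The module is installed in compiled form; this text tells all that it offers.
- The arm moves only by the shell command python3 -m crank 'ROWS' [FORCE]. ROWS is JSON, a list that holds one entry, the list of rows, each a list of 7 numbers: the shift along the tool's x, y, z in units of 25 mm (1.0 is 25 mm), then the turn, a rotation vector about the tool's x, y, z in units of 8 degrees (1.0 is 8 degrees), then the finger opening in mm, from 0 to 85.4. A call has exactly 8 rows; each row shifts and turns the commanded pose from where the row before left it, along the tool's axes as they then stand; what a row does not reach is not made up. A row lasts 1/10 s, in which the tool goes at most 50 mm and 8.59 degrees, less where a joint would pass 70% of its speed; a pose out of reach is approached as far as the arm can. A call is refused whole if a number of a shift passes 1 or a number of a turn 1, either way. A call with a gripper value outside its range is refused whole. The fingers move at their own pace and stop on an object; FORCE is the grip in N (left out, the last holds). Time passes only in rows, so rows that do not move let the fingers close, or fill a call up. It gives the time, the measured TCP pose, the force, the opening and the grip force at its end, in the units of the state.
- sense(): the state, without advancing time (a new reading comes with each control period).
- capture(name): name is "side" or "top"; returns the picture (400x640x3 uint8, blue, green, red); there is no depth.
- camera_model(name): a dict with "fx", "fy", "cx", "cy" (pixels), "world_from_camera" (4x4, takes a point from camera to world coordinates). Camera axes: x right, y up, looking along -z (the intrinsics and any distortion apply to the point x, -y, -z); pixel columns grow to the right and rows downward; lengths in mm; the calibration is good to about 2 mm. A picture is of the moment at which its call begins. camera_model takes no time and is no camera call.
- finish_job(): hands the job in; it is judged then, once.
The state is a dict: "time_s": time; "joints": joint angles; "dq": joint speeds; "tau": joint torques, N m; "eef_pos": TCP position; "ee_rot": TCP orientation; "force": force on the tool from outside, world axes, zero at the start; "wrist_torque": the same for the moment, N m; "grip_width": opening from 0.0 (shut) to 1.0 (fully open); "grip_force": force on a finger pad.
Only numpy, scipy, OpenCV 4.12 (cv2) and the standard library are available. Lean on these libraries where they do the work, as an engineer would, in place of code of your own. Each camera call takes 0.05 s, during which the arm holds its last target. There are 200 camera calls.

## Working session

There is one attempt and no reset: what is moved stays moved. The work goes in short steps, Python scripts to look and compute and a shell command to move; the robot and the scene stay as the last step left them, time stands still between calls to the robot, and variables do not carry over. Pictures are saved under pics/ and viewed, at most 10 in all, crops included, and the job is handed in when it is done.

```bash
mkdir -p pics
python3 - <<'E'
from rig import *
import cv2,numpy as np
s=sense();print({k:np.round(v,3).tolist() for k,v in s.items()})
for n in("side","top"):
    im=capture(n);cv2.imwrite(f"pics/{n}0.png",im)
    m=camera_model(n);print(n,{k:np.round(v,3).tolist() for k,v in m.items()})
E
```

```text
{'time_s': 0.0, 'joints': [-1.38, 0.313, 1.498, -0.0, 1.331, -0.223], 'dq': [-0.002, -0.002, -0.001, -0.0, -0.001, 0.002], 'tau': [-0.001, -41.227, -25.974, -0.0, 0.004, -0.0], 'eef_pos': [211.029, -480.408, 207.835], 'ee_rot': [-0.001, 0.979, 0.205, 0.0], 'force': [0.434, 0.357, -0.344], 'wrist_torque': [-0.006, -0.063, -0.013], 'grip_force': 0.0, 'grip_width': 1.0}
side {'fx': 472.635, 'fy': 472.635, 'cx': 311.896, 'cy': 197.036, 'world_from_camera': [[-0.908, 0.201, -0.367, 254.124], [-0.418, -0.454, 0.787, 973.758], [-0.009, 0.868, 0.496, 514.735], [0.0, 0.0, 0.0, 1.0]]}
top {'fx': 423.662, 'fy': 423.662, 'cx': 320.863, 'cy': 195.512, 'world_from_camera': [[-0.016, 0.991, -0.13, 464.086], [-1.0, -0.014, 0.014, 279.847], [0.012, 0.13, 0.991, 957.981], [0.0, 0.0, 0.0, 1.0]]}
```

View pics/side0.png

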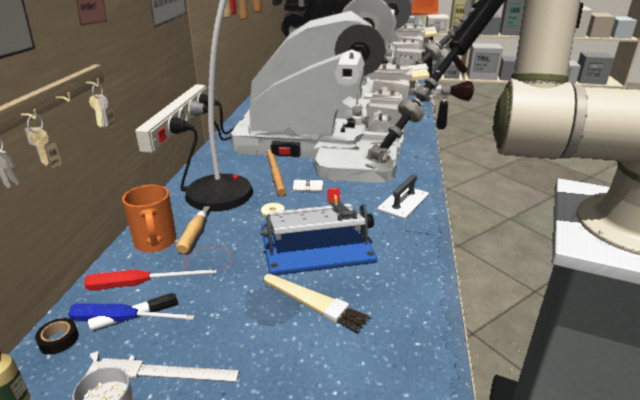

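View pics/top0.png

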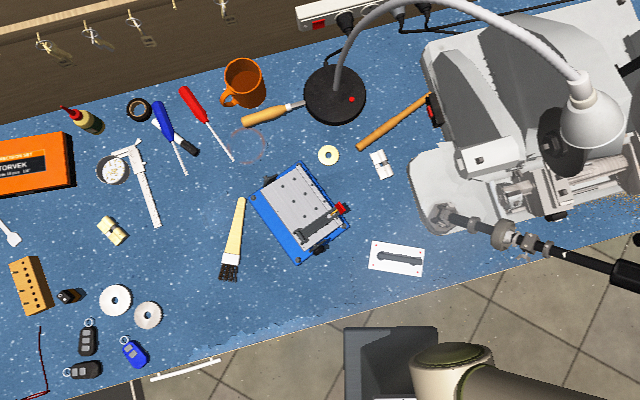

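The side view shows the fixture at about (318,235) with the hasp's red tab near (334,195). The handle is at (403,197) and the brush at (320,300). In the top view the fixture is at (300,212), the red tab at (342,208) and the handle at (397,257). Next I'll look at zoomed crops.

Run:
```python
import cv2
a=cv2.imread("pics/top0.png")[140:290,230:430];b=cv2.imread("pics/side0.png")[165:285,245:445]
cv2.imwrite("pics/topc.png",cv2.resize(a,None,fx=4,fy=4,interpolation=cv2.INTER_CUBIC))
cv2.imwrite("pics/sidec.png",cv2.resize(b,None,fx=4,fy=4,interpolation=cv2.INTER_CUBIC))
```

```text
(no output)
```

View pics/topc.png

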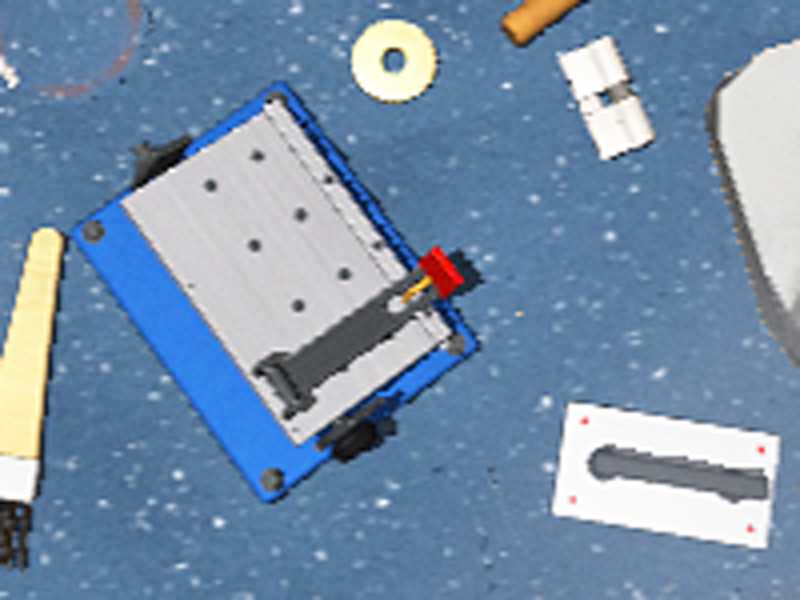

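View pics/sidec.png

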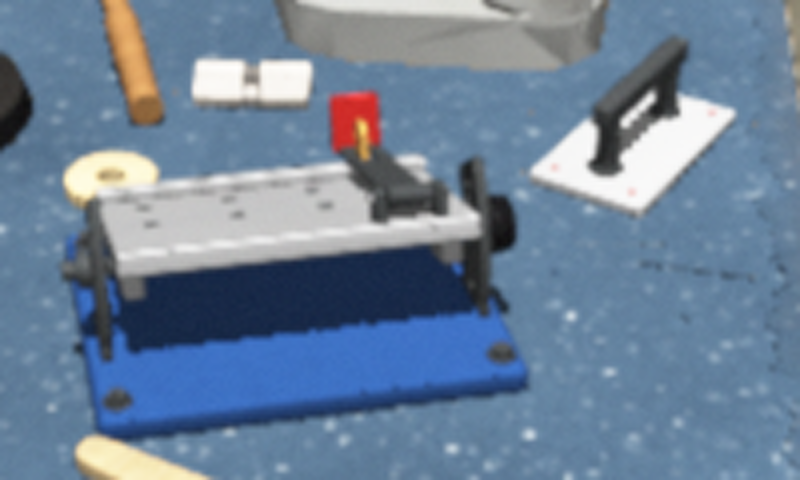

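The crops give clear table corners, hole centres, the red tab, the base corners and the handle's plate and bar. I'll triangulate these.

```bash
cat > h.py <<'E'
import numpy as np,cv2
from rig import *
def ray(n,px):
    m=camera_model(n);T=np.array(m["world_from_camera"])
    d=T[:3,:3]@[(px[0]-m["cx"])/m["fx"],-(px[1]-m["cy"])/m["fy"],-1]
    return T[:3,3],d/np.linalg.norm(d)
def plane(n,px,z):
    o,d=ray(n,px);return o+d*(z-o[2])/d[2]
def tri(pt,ps):
    o1,d1=ray("top",pt);o2,d2=ray("side",ps)
    t=np.linalg.lstsq(np.c_[d1,-d2],o2-o1,rcond=None)[0]
    a,b=o1+t[0]*d1,o2+t[1]*d2;return (a+b)/2,np.linalg.norm(a-b)
def T(u,v):return 230+(u+.5)/4-.5,140+(v+.5)/4-.5   # crop->image px
def S(u,v):return 245+(u+.5)/4-.5,165+(v+.5)/4-.5
def red(im):
    b,g,r=[im[...,i].astype(int) for i in range(3)]
    return ((r>120)&(g<60)&(b<60)).astype(np.uint8)
E
cat > m.py <<'E'
from h import *
np.set_printoptions(precision=1,suppress=True)
P={"hi_far":((122,204),(118,263)),"hi_near":((297,444),(482,224)),"lo_far":((268,97),(98,190)),
"h1":((258,155),(145,208)),"h2":((210,185),(151,224)),"h4":((254,244),(237,215)),"h5":((344,273),(312,187)),"h6":((298,305),(326,205)),"h3":((301,214),(228,198)),
"bl":((571,404),(531,177)),"b2":((778,437),(736,113)),"b3":((766,548),None),"b4":((554,515),(640,211)),}
R={}
for k,(a,b) in P.items():
    if b: R[k],e=tri(T(*a),S(*b));print(k,R[k],round(e,1))
print("base z14",[plane("top",T(*c),14) for c in((280,83),(75,235),(268,502),(480,345))])
print("base side z14",[plane("side",S(*c),14) for c in((98,424),(526,376))])
print("plate z8",[plane("top",T(*c),8) for c in((571,404),(778,437),(766,548),(554,515))])
print("plate side z8",[plane("side",S(*c),8) for c in((531,175),(736,111),(640,209))])
# red tab
t=cv2.imread("pics/top0.png");s=cv2.imread("pics/side0.png")
mt=red(t);mt[:,:330]=0;mt[:,350:]=0;mt[:195]=0;mt[225:]=0
ms=red(s);ms[:,:325]=0;ms[:,342:]=0;ms[:185]=0;ms[205:]=0
for m in(mt,ms):
    ys,xs=m.nonzero();print(len(xs),xs.mean(),ys.mean(),xs.min(),xs.max(),ys.min(),ys.max())
ct=np.array(mt.nonzero()).mean(1)[::-1];cs=np.array(ms.nonzero()).mean(1)[::-1]
print("tab",tri(ct,cs))
Q=np.array([R[k] for k in R if k[0]=="h"]);c=Q.mean(0);n=np.linalg.svd(Q-c)[2][2];n*=np.sign(n[2]);print("normal",n.round(4),"tilt",np.arccos(n[2]).round(3),"res",(Q-c)@n)
E
python3 m.py
```

```text
hi_far [593.6 395.8  68.9] 1.7
hi_near [464.8 304.   68.5] 1.5
lo_far [651.8 317.7  47.4] 4.6
h1 [621.2 324.1  48.5] 1.0
h2 [603.8 349.6  59. ] 0.3
h4 [571.9 326.4  58.5] 0.2
h5 [556.2 278.4  50.4] 0.3
h6 [538.6 303.1  59. ] 0.4
h3 [588.9 301.3  49. ] 0.0
bl [485.9 152.2   3.2] 1.0
b2 [436.3  27.7  -8.7] 58.9
b4 [424.8 163.8   4.6] 1.3
base z14 [array([668.9, 313.2,  14. ]), array([583.7, 428.8,  14. ]), array([434.2, 322. ,  14. ]), array([518.6, 203.3,  14. ])]
base side z14 [array([585.7, 435. ,  14. ]), array([432.1, 330.2,  14. ])]
plate z8 [array([485.3, 152.7,   8. ]), array([465.2,  37.7,   8. ]), array([404.4,  47.2,   8. ]), array([424.3, 164.1,   8. ])]
plate side z8 [array([484.8, 158.2,   8. ]), array([403.3,  48. ,   8. ]), array([424.8, 167.7,   8. ])]
73 339.8493150684931 207.43835616438355 335 345 202 213
89 332.64044943820227 194.01123595505618 328 338 189 201
tab (array([556.2, 227.2,  61.3]), np.float64(1.6495264074092792))
normal [ 0.1 -0.2  1. ] tilt 0.256 res [-0.4 -0.8 -1.3  1.1  0.7  0.4  1.1 -0.8]
```

```bash
cat > m2.py <<'E'
from h import *
np.set_printoptions(precision=1,suppress=True)
print({k:v for k,v in camera_model("top").items() if k!="world_from_camera"})
for n in("top","side"):
    im=cv2.imread(f"pics/{n}0.png");U=cv2.resize(im,None,fx=8,fy=8,interpolation=cv2.INTER_LINEAR)
    hsv=cv2.cvtColor(U,cv2.COLOR_BGR2HSV)
    box={"top":{"base":(245,155,352,272),"plate":(362,235,430,280)},"side":{"base":(258,215,382,275),"plate":(373,180,433,222)}}[n]
    for k,(x0,y0,x1,y1) in box.items():
        m=cv2.inRange(hsv,(105,190,60),(120,255,255)) if k=="base" else cv2.inRange(hsv,(0,0,170),(180,50,255))
        w=np.zeros_like(m);w[y0*8:y1*8,x0*8:x1*8]=m[y0*8:y1*8,x0*8:x1*8]
        w=cv2.morphologyEx(w,cv2.MORPH_OPEN,np.ones((7,7)))
        c=max(cv2.findContours(w,0,1)[0],key=cv2.contourArea);hull=cv2.convexHull(c)
        q=cv2.approxPolyN(hull,4,ensure_convex=True).reshape(-1,2)
        q=(q+.5)/8-.5
        z=14 if k=="base" else 8
        W=np.array([plane(n,p,z)[:2] for p in q]);L=np.linalg.norm(W-np.roll(W,-1,0),axis=1)
        print(n,k,q.tolist(),"\n",W.tolist(),L,W.mean(0))
E
python3 m2.py
```

```text
{'fx': 423.66221903023984, 'fy': 423.66221903023984, 'cx': 320.86337992517724, 'cy': 195.51167724206246}
top base [[313.5625, 253.3125], [295.8125, 266.0625], [248.8125, 200.5625], [256.4375, 186.4375]] 
 [[459.34973633446737, 284.4252677658426], [432.21363444423633, 323.8072588253041], [578.7009834577321, 427.7658528225045], [610.4551632127204, 410.8449214052484]] [ 47.8 179.6  36.  197. ] [520.2 361.7]
top plate [[425.0625, 248.1875], [421.9375, 277.5625], [366.4375, 268.3125], [371.1875, 239.3125]] 
 [[466.6585035833476, 35.485221438296065], [402.32656783767095, 45.51930968030899], [424.5267918956843, 167.83459010541213], [488.24861303434074, 155.28863660540992]] [ 65.1 124.3  64.9 121.7] [445.4 101. ]Traceback (most recent call last):
  File "m2.py", line 12, in <module>
    c=max(cv2.findContours(w,0,1)[0],key=cv2.contourArea);hull=cv2.convexHull(c)
ValueError: max() iterable argument is empty
```

Run:
```python
from h import *
np.set_printoptions(precision=1,suppress=True)
# black machine rod: top pixels intersected with the plane through the rod seen from the side
o,d1=ray("side",(385,150));_,d2=ray("side",(495,5));n=np.cross(d1,d2)
for p in((450,218),(500,237),(550,248),(600,262),(635,275)):
    a,d=ray("top",p);print(p,a+d*(n@(o-a))/(n@d))
# bar of the handle
print("bar ends",tri(T(603,463),S(603,105)),tri(T(768,485),S(682,45)))
print("cutter z9",plane("top",T(394,61),9),"lock",plane("top",T(606,97),17),"brush",plane("top",(235,230),14))
```

```text
(450, 218) [529.9  -9.6  53.4]
(500, 237) [485.7 -80.5 131.6]
(550, 248) [ 462.9 -154.4  172.4]
(600, 262) [ 437.4 -214.8  217.7]
(635, 275) [ 416.6 -246.4  254.4]
bar ends (array([453.6, 142.2,  48.3]), np.float64(1.505949177695082)) (array([437.8,  52.8,  43.7]), np.float64(4.112180624675596))
cutter z9 [682.  248.1   9. ] lock [657.7 128.6  17. ] brush [513.4 457.9  14. ]
```

The machine's rod crosses near (417,-246,254), so I'll retract towards the base first, go round it, and then turn the tool for the tab.

```bash
python3 -m crank '[[[0,-0.92,0,0,0,0,45],[0,-0.92,0,0,0,0,45],[0,-0.92,0,0,0,0,45],[0,-0.92,0,0,0,0,45],[0,-0.92,0,0,0,0,45],[0,-0.92,0,0,0,0,45],[0,-0.92,0,0,0,0,45],[0,-0.92,0,0,0,0,45]]]' 40
```

```text
time_s: 0.9
eef_pos: [136.8, -311.2, 208.1]
ee_rot: [-0.0, 0.979, 0.205, 0.0]
force: [0.6, 0.5, -0.3]
grip_width: 0.527
grip_force: 0.0
```

```bash
python3 -m crank '[[[0.92,-0.2,0,0,0,0,45],[0.92,-0.2,0,0,0,0,45],[0.92,-0.2,0,0,0,0,45],[0.92,-0.2,0,0,0,0,45],[0.92,-0.2,0,0,0,0,45],[0.92,-0.2,0,0,0,0,45],[0.92,-0.2,0,0,0,0,45],[0.92,-0.2,0,0,0,0,45]]]' && python3 -m crank '[[[0.63,-0.82,0,0,0,0,45],[0.63,-0.82,0,0,0,0,45],[0.63,-0.82,0,0,0,0,45],[0.63,-0.82,0,0,0,0,45],[0.63,-0.82,0,0,0,0,45],[0.63,-0.82,0,0,0,0,45],[0.63,-0.82,0,0,0,0,45],[0.63,-0.82,0,0,0,0,45]]]'
```

```text
time_s: 1.7
eef_pos: [290.1, -200.8, 208.3]
ee_rot: [-0.0, 0.979, 0.205, -0.0]
force: [0.2, -0.7, -0.2]
grip_width: 0.528
grip_force: 0.0
time_s: 2.5
eef_pos: [338.9, 0.3, 208.3]
ee_rot: [-0.0, 0.979, 0.205, -0.0]
force: [0.0, -1.5, -0.2]
grip_width: 0.525
grip_force: 0.0
```

```bash
python3 -m crank '[[[1,-0.55,0,0,0,0,45],[1,-0.55,0,0,0,0,45],[1,-0.55,0,0,0,0,45],[1,-0.55,0,0,0,0,45],[1,-0.55,0,0,0,0,45],[1,-0.55,0,0,0,0,45],[1,-0.55,0,0,0,0,45],[1,-0.55,0,0,0,0,45]]]' && python3 -m crank '[[[0,0,0,0,0,-0.8,45],[0,0,0,0,0,-0.8,45],[0,0,0,0,0,-0.8,45],[0,0,0,0,0,-0.8,45],[0,0,0,0,0,-0.8,45],[0,0,0,0,0,-0.8,45],[0,0,0,0,0,-0.8,45],[0,0,0,0,0,-0.8,45]]]' && python3 -m crank '[[[0,0,0,0,0,-0.8,45],[0,0,0,0,0,-0.8,45],[0,0,0,0,0,-0.8,45],[0,0,0,0,0,-0.8,45],[0,0,0,0,0,-0.8,45],[0,0,0,0,0,-0.8,45],[0,0,0,0,0,-0.8,45],[0,0,0,0,0,-0.8,45]]]'
```

```text
time_s: 3.3
eef_pos: [478.2, 181.4, 208.1]
ee_rot: [-0.0, 0.979, 0.206, -0.0]
force: [0.1, -0.6, 0.3]
grip_width: 0.525
grip_force: 0.0
time_s: 4.1
eef_pos: [477.6, 180.3, 208.1]
ee_rot: [-0.0, 0.792, 0.61, -0.0]
force: [-0.0, 0.6, 0.6]
grip_width: 0.529
grip_force: 0.0
time_s: 4.9
eef_pos: [477.6, 180.3, 208.1]
ee_rot: [-0.0, 0.451, 0.892, -0.0]
force: [0.6, -0.8, -0.2]
grip_width: 0.529
grip_force: 0.0
```

```bash
python3 -m crank '[[[-0.107,0.91,0,0,0,0,45],[-0.107,0.91,0,0,0,0,45],[-0.107,0.91,0,0,0,0,45],[-0.107,0.91,0,0,0,0,45],[0,0,1,0,0,0,45],[0,0,1,0,0,0,45],[0,0,1,0,0,0,45],[0,0,1,0,0,0,45]]]'
python3 - <<'E'
from h import *
a=capture("side")[90:240,230:430];b=capture("top")[140:290,230:430]
cv2.imwrite("pics/p5.png",np.vstack([cv2.resize(x,None,fx=2,fy=2,interpolation=cv2.INTER_CUBIC) for x in(a,b)]))
s=sense();print(s["eef_pos"],s["ee_rot"])
E
```

```text
time_s: 5.7
eef_pos: [557.3, 225.3, 107.0]
ee_rot: [-0.0, 0.453, 0.891, -0.0]
force: [0.1, 0.8, 0.1]
grip_width: 0.528
grip_force: 0.0
[555.70736486 224.91449325 104.92272532] [-0.00275276  0.45318472  0.89140984 -0.00212616]
```

View pics/p5.png

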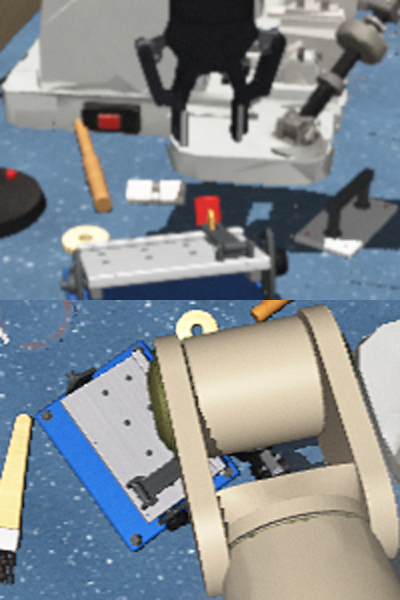

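The finger tips, at crop (178,140) and (238,140), straddle the red tab at (207,208). I'll go down and grip it.

```bash
python3 -m crank '[[[0,0,0.55,0,0,0,45],[0,0,0.55,0,0,0,45],[0,0,0.55,0,0,0,45],[0,0,0.5,0,0,0,45],[0,0,0,0,0,0,45],[0,0,0,0,0,0,15],[0,0,0,0,0,0,15],[0,0,0,0,0,0,15]]]' 25; python3 -m crank '[[[0,0,0,0,0,0,15],[0,0,0,0,0,0,15],[0,0,0,0,0,0,15],[0,0,0,0,0,0,15],[0,0,0,0,0,0,15],[0,0,0,0,0,0,15],[0,0,0,0,0,0,15],[0,0,0,0,0,0,15]]]'
```

```text
time_s: 6.6
eef_pos: [558.0, 225.4, 55.3]
ee_rot: [0.0, 0.453, 0.891, 0.0]
force: [-0.2, 0.2, 0.3]
grip_width: 0.172
grip_force: 0.0
time_s: 7.4
eef_pos: [557.6, 225.3, 54.7]
ee_rot: [-0.0, 0.453, 0.891, 0.0]
force: [0.5, -0.5, 0.9]
grip_width: 0.176
grip_force: 0.0
```

Run:
```python
from h import *
np.set_printoptions(precision=1,suppress=True)
S_=capture("side");t=capture("top")
cv2.imwrite("pics/side6.png",S_)
cv2.imwrite("pics/p6.png",cv2.resize(S_[110:230,280:400],None,fx=5,fy=5,interpolation=cv2.INTER_CUBIC))
def proj(n,P):
    m=camera_model(n);p=np.linalg.inv(np.array(m["world_from_camera"]))@np.r_[P,1]
    return np.array([m["cx"]-m["fx"]*p[0]/p[2],m["cy"]+m["fy"]*p[1]/p[2]])
E=np.array(sense()["eef_pos"])
for n in("side","top"):print(n,"tcp px",proj(n,E),(proj(n,E)-[280,110])*5, "tab",proj(n,[556.2,227.2,61.3]))
```

```text
side tcp px [332.7 196.4] [263.5 432.1] tab [333.1 194.1]
top tcp px [340.4 206.7] [302.  483.5] tab [339.7 207.1]
```

View pics/p6.png

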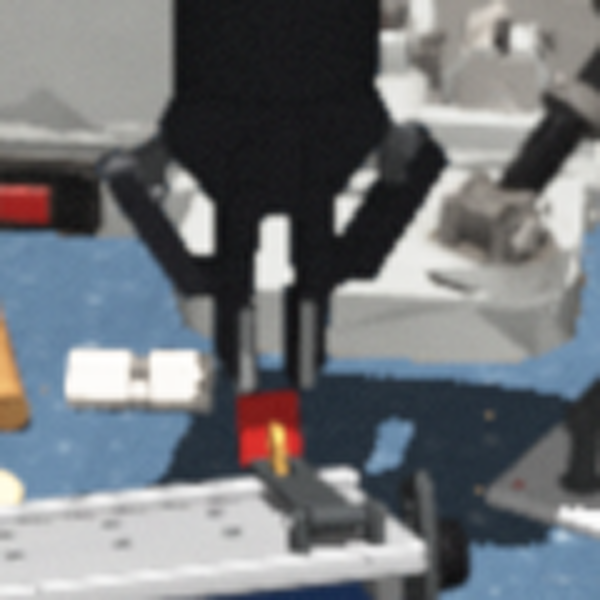

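The visible tips, at crop row about 388, end level with the top of the tab at (268,420). They stand about 20 mm higher than the reading implies, so nothing was gripped. I'll open, go lower and close again while watching the force.

```bash
python3 -m crank '[[[0,0,0,0,0,0,42],[0,0,0,0,0,0,42],[0,0,0,0,0,0,42],[0,0,0,0,0,0,42],[0,0,0.24,0,0,0,42],[0,0,0.24,0,0,0,42],[0,0,0.24,0,0,0,42],[0,0,0,0,0,0,42]]]'; python3 -m crank '[[[0,0,0,0,0,0,15],[0,0,0,0,0,0,15],[0,0,0,0,0,0,15],[0,0,0,0,0,0,15],[0,0,0,0,0,0,15],[0,0,0,0,0,0,15],[0,0,0,0,0,0,15],[0,0,0,0,0,0,15]]]'
python3 - <<'E'
from h import *
S_=capture("side")
cv2.imwrite("pics/p7.png",cv2.resize(S_[110:230,280:400],None,fx=5,fy=5,interpolation=cv2.INTER_CUBIC))
E
```

```text
time_s: 8.3
eef_pos: [557.0, 225.2, 35.4]
ee_rot: [-0.001, 0.453, 0.891, -0.001]
force: [0.3, 0.0, 0.6]
grip_width: 0.492
grip_force: 0.0
time_s: 9.1
eef_pos: [558.4, 225.7, 37.1]
ee_rot: [0.001, 0.453, 0.891, 0.001]
force: [3.3, 3.4, -0.9]
grip_width: 0.265
grip_force: 25.1
```

View pics/p7.png

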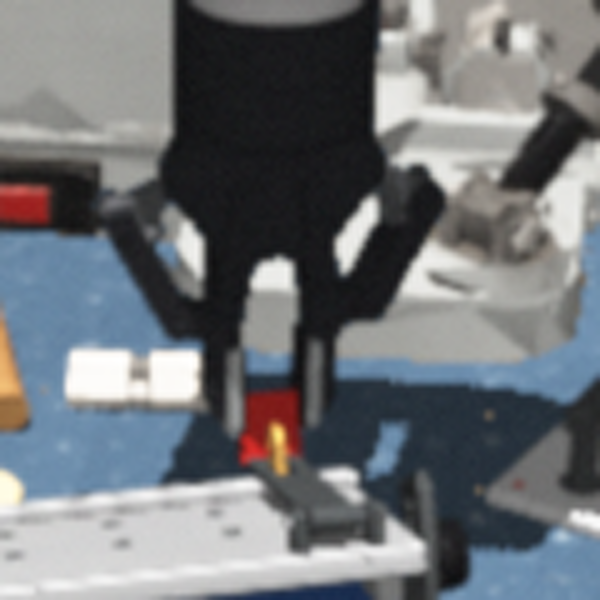

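Gripped: the tab is between the pads, at crop (240–315,430), with 25 N. Real tips sit about 18 mm behind the reported TCP. Now I'll compute the arc about the hinge.

Run:
```python
import numpy as np
a=np.radians(186-5*np.arange(25));r=105.7
d=np.diff(np.c_[np.cos(a),-np.sin(a)]*r,axis=0)/25
for i in range(3):print(d[8*i:8*i+8].round(2).tolist())
```

```text
[[-0.02, -0.37], [0.01, -0.37], [0.04, -0.37], [0.07, -0.36], [0.1, -0.35], [0.14, -0.34], [0.16, -0.33], [0.19, -0.31]]
[[0.22, -0.3], [0.24, -0.28], [0.27, -0.25], [0.29, -0.23], [0.31, -0.2], [0.32, -0.18], [0.34, -0.15], [0.35, -0.12]]
[[0.36, -0.09], [0.36, -0.05], [0.37, -0.02], [0.37, 0.01], [0.37, 0.04], [0.36, 0.07], [0.35, 0.1], [0.34, 0.14]]
```

```bash
python3 -m crank '[[[-0.02,0,-0.37,0,0,0,15],[0.01,0,-0.37,0,0,0,15],[0.04,0,-0.37,0,0,0,15],[0.07,0,-0.36,0,0,0,15],[0.1,0,-0.35,0,0,0,15],[0.14,0,-0.34,0,0,0,15],[0.16,0,-0.33,0,0,0,15],[0.19,0,-0.31,0,0,0,15]]]' 25
```

```text
time_s: 9.95
eef_pos: [548.3, 239.7, 107.3]
ee_rot: [0.001, 0.453, 0.891, 0.001]
force: [6.5, 4.8, -3.2]
grip_width: 0.264
grip_force: 24.6
```

```bash
python3 -m crank '[[[0.22,0,-0.3,0,0,0,15],[0.24,0,-0.28,0,0,0,15],[0.27,0,-0.25,0,0,0,15],[0.29,0,-0.23,0,0,0,15],[0.31,0,-0.2,0,0,0,15],[0.32,0,-0.18,0,0,0,15],[0.34,0,-0.15,0,0,0,15],[0.35,0,-0.12,0,0,0,15]]]'
```

```text
time_s: 10.75
eef_pos: [514.7, 286.8, 150.8]
ee_rot: [0.002, 0.453, 0.891, 0.002]
force: [8.4, 2.2, 1.4]
grip_width: 0.263
grip_force: 24.5
```

```bash
python3 -m crank '[[[0.36,0,-0.09,0,0,0,15],[0.36,0,-0.05,0,0,0,15],[0.37,0,-0.02,0,0,0,15],[0.37,0,0.01,0,0,0,15],[0.37,0,0.04,0,0,0,15],[0.36,0,0.07,0,0,0,15],[0.35,0,0.1,0,0,0,15],[0.34,0,0.14,0,0,0,15]]]'
python3 - <<'E'
from h import *
S_=capture("side")
cv2.imwrite("pics/p8.png",cv2.resize(S_[80:230,260:400],None,fx=4,fy=4,interpolation=cv2.INTER_CUBIC))
E
```

```text
time_s: 11.55
eef_pos: [472.5, 346.4, 147.9]
ee_rot: [0.003, 0.453, 0.891, 0.004]
force: [2.2, 5.2, 14.9]
grip_width: 0.266
grip_force: 24.2
```

View pics/p8.png

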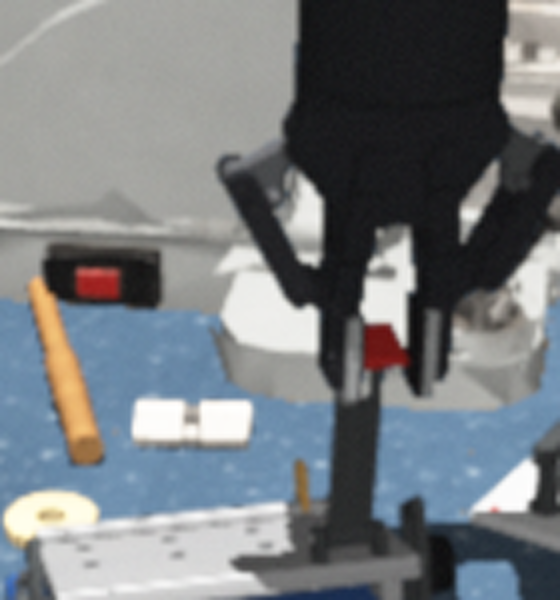

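The hasp stands well back, at about 2.08 rad by arc geometry, with the strap at crop (350,460) and the tab still in the pads. I'll release it, rise, turn and go over the handle.

```bash
python3 -m crank '[[[0,0,0,0,0,0,42],[0,0,0,0,0,0,42],[0,0,0,0,0,0,42],[0,0,0,0,0,0,42],[0,0,-0.5,0,0,0,42],[0,0,-0.8,0,0,0,42],[0,0,-0.9,0,0,0,42],[0,0,-0.9,0,0,0,42]]]' && python3 -m crank '[[[0,0,0,0,0,0.725,42],[0,0,0,0,0,0.725,42],[0,0,0,0,0,0.725,42],[0,0,0,0,0,0.725,42],[0,0,0,0,0,0.725,42],[0,0,0,0,0,0.725,42],[0,0,0,0,0,0.725,42],[0,0,0,0,0,0.725,42]]]'
```

```text
time_s: 12.4
eef_pos: [470.6, 344.5, 223.7]
ee_rot: [0.0, 0.453, 0.891, 0.0]
force: [0.1, -0.3, 0.4]
grip_width: 0.487
grip_force: 0.0
time_s: 13.2
eef_pos: [470.6, 344.6, 222.8]
ee_rot: [0.0, 0.769, 0.639, 0.0]
force: [-0.3, -0.2, 0.6]
grip_width: 0.492
grip_force: 0.0
```

```bash
python3 -m crank '[[[-0.62,0.04,0,0,0,0,42],[-0.62,0.04,0,0,0,0,42],[-0.62,0.04,0,0,0,0,42],[-0.62,0.04,0,0,0,0,42],[-0.62,0.04,0,0,0,0,42],[-0.62,0.04,0,0,0,0,42],[-0.62,0.04,0,0,0,0,42],[-0.62,0.04,0,0,0,0,42]]]' && python3 -m crank '[[[-0.62,0.04,0,0,0,0,42],[-0.62,0.04,0,0,0,0,42],[-0.62,0.04,0,0,0,0,42],[-0.62,0.04,0,0,0,0,42],[-0.62,0.04,0,0,0,0,42],[-0.62,0.04,0,0,0,0,42],[-0.62,0.04,0,0,0,0,42],[-0.62,0.04,0,0,0,0,42]]]'
python3 - <<'E'
from h import *
a=capture("side");b=capture("top");cv2.imwrite("pics/side9.png",a);cv2.imwrite("pics/top9.png",b)
c=np.hstack([cv2.resize(a[100:250,250:450],None,fx=2,fy=2,interpolation=cv2.INTER_CUBIC),cv2.resize(b[140:290,230:430],None,fx=2,fy=2,interpolation=cv2.INTER_CUBIC)])
cv2.imwrite("pics/p9.png",c)
s=sense();print(s["eef_pos"],s["ee_rot"],s["time_s"])
E
```

```text
time_s: 14.0
eef_pos: [456.1, 220.1, 222.0]
ee_rot: [0.0, 0.768, 0.641, 0.0]
force: [0.5, -0.6, 0.6]
grip_width: 0.492
grip_force: 0.0
time_s: 14.8
eef_pos: [441.7, 96.6, 222.0]
ee_rot: [0.0, 0.768, 0.641, 0.0]
force: [0.1, 0.4, 0.4]
grip_width: 0.49
grip_force: 0.0
[441.78946284  96.24441248 222.01287967] [ 1.19407131e-04  7.68330090e-01  6.40053792e-01 -3.52326560e-05] 14.9
```

View pics/p9.png

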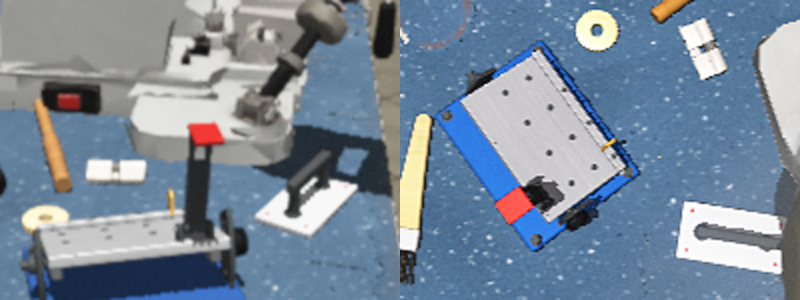

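The hasp stays back: its red tab is at (205,133) in the side half and (513,205) in the top half. The handle is clear at (310,185) in the side half. I'll descend over the bar in stages.

```bash
python3 -m crank '[[[0.21,0.11,0.9,0,0,0,42],[0,0,0.9,0,0,0,42],[0,0,0.9,0,0,0,42],[0,0,0.9,0,0,0,42],[0,0,0.9,0,0,0,42],[0,0,0.9,0,0,0,42],[0,0,0.9,0,0,0,42],[0,0,0.9,0,0,0,42]]]' 40; python3 -m crank '[[[0,0,0.3,0,0,0,42],[0,0,0.3,0,0,0,42],[0,0,0,0,0,0,42],[0,0,0,0,0,0,42],[0,0,0,0,0,0,42],[0,0,0,0,0,0,42],[0,0,0,0,0,0,42],[0,0,0,0,0,0,42]]]'
python3 - <<'E'
from h import *
a=capture("side");cv2.imwrite("pics/side10.png",a)
cv2.imwrite("pics/p10.png",cv2.resize(a[90:240,340:460],None,fx=4,fy=4,interpolation=cv2.INTER_CUBIC))
# table in the hasp-free frames
for n in("top","side"):
    im=cv2.imread(f"pics/{n}9.png");g=cv2.cvtColor(im,cv2.COLOR_BGR2HSV)
    print(n,[g[int(r),int(c)].tolist() for c,r in ([(280,190),(300,215)] if n=="top" else [(290,222),(320,218)])])
E
```

```text
time_s: 15.7
eef_pos: [445.6, 102.8, 41.1]
ee_rot: [0.0, 0.768, 0.641, 0.0]
force: [0.3, 0.0, -0.4]
grip_width: 0.49
grip_force: 0.0
time_s: 16.5
eef_pos: [445.7, 102.5, 27.1]
ee_rot: [0.0, 0.768, 0.641, 0.0]
force: [-0.1, 0.8, 0.2]
grip_width: 0.494
grip_force: 0.0
top [[162, 6, 207], [130, 4, 203]]
side [[0, 0, 204], [60, 3, 202]]
```

```bash
python3 -m crank '[[[0,0,0.15,0,0,0,42],[0,0,0.15,0,0,0,42],[0,0,0.15,0,0,0,42],[0,0,0.1,0,0,0,42],[0,0,0,0,0,0,42],[0,0,0,0,0,0,42],[0,0,0,0,0,0,42],[0,0,0,0,0,0,42]]]' && python3 -m crank '[[[0,0,0,0,0,0,2],[0,0,0,0,0,0,2],[0,0,0,0,0,0,2],[0,0,0,0,0,0,2],[0,0,0,0,0,0,2],[0,0,0,0,0,0,2],[0,0,0,0,0,0,2],[0,0,0,0,0,0,2]]]' 60
```

```text
time_s: 17.35
eef_pos: [445.7, 102.5, 13.3]
ee_rot: [0.0, 0.768, 0.641, 0.0]
force: [-0.9, 0.0, -0.4]
grip_width: 0.496
grip_force: 0.0
time_s: 18.15
eef_pos: [445.8, 102.5, 13.3]
ee_rot: [0.0, 0.768, 0.641, 0.0]
force: [2.4, -0.1, 2.5]
grip_width: 0.118
grip_force: 60.2
```

```bash
python3 -m crank '[[[0,0,-0.4,0,0,0,2],[0,0,-0.8,0,0,0,2],[0,0,-0.9,0,0,0,2],[0,0,-0.9,0,0,0,2],[0,0,-0.9,0,0,0,2],[0,0,-0.9,0,0,0,2],[0,0,0,0,0,0,2],[0,0,0,0,0,0,2]]]'
python3 - <<'E'
import cv2,numpy as np
g=cv2.cvtColor(cv2.imread("pics/side9.png"),cv2.COLOR_BGR2GRAY);b=cv2.imread("pics/side9.png")
for c in(278,290,302,314,326):print(c,g[203:236,c].tolist())
t=cv2.cvtColor(cv2.imread("pics/top9.png"),cv2.COLOR_BGR2GRAY)
for r in(185,200,215):print(r,list(enumerate(t[r,250:345].tolist(),250)))
E
```

```text
time_s: 18.95
eef_pos: [445.1, 102.5, 132.6]
ee_rot: [-0.0, 0.768, 0.641, -0.0]
force: [1.0, 0.8, -2.4]
grip_width: 0.124
grip_force: 59.6
278 [208, 241, 246, 248, 249, 248, 248, 244, 237, 226, 196, 170, 170, 189, 193, 200, 202, 200, 200, 198, 202, 204, 204, 204, 210, 219, 209, 193, 187, 183, 153, 112, 108]
290 [125, 127, 128, 126, 131, 133, 163, 223, 229, 192, 181, 189, 200, 200, 200, 202, 201, 201, 201, 204, 204, 203, 207, 230, 231, 202, 192, 188, 179, 136, 61, 38, 37]
302 [124, 131, 132, 131, 132, 162, 212, 213, 178, 174, 181, 159, 171, 197, 200, 185, 185, 199, 203, 204, 203, 204, 229, 230, 197, 190, 185, 164, 110, 50, 38, 40, 39]
314 [128, 126, 126, 144, 188, 212, 200, 168, 168, 195, 199, 198, 200, 198, 200, 200, 202, 198, 201, 202, 207, 218, 214, 195, 188, 182, 145, 70, 43, 36, 39, 40, 41]
326 [131, 133, 156, 209, 225, 196, 177, 180, 197, 201, 201, 198, 173, 144, 173, 198, 200, 203, 204, 224, 228, 202, 193, 185, 176, 135, 59, 43, 40, 39, 41, 42, 41]
185 [(250, 110), (251, 109), (252, 105), (253, 111), (254, 112), (255, 109), (256, 108), (257, 105), (258, 119), (259, 117), (260, 
[... 2575 characters left out ...]
286, 203), (287, 204), (288, 203), (289, 202), (290, 201), (291, 200), (292, 200), (293, 200), (294, 197), (295, 200), (296, 203), (297, 203), (298, 204), (299, 204), (300, 201), (301, 204), (302, 207), (303, 152), (304, 81), (305, 115), (306, 186), (307, 204), (308, 202), (309, 199), (310, 203), (311, 206), (312, 205), (313, 205), (314, 206), (315, 205), (316, 203), (317, 199), (318, 201), (319, 205), (320, 206), (321, 205), (322, 204), (323, 202), (324, 203), (325, 203), (326, 201), (327, 206), (328, 198), (329, 197), (330, 170), (331, 115), (332, 192), (333, 213), (334, 203), (335, 208), (336, 213), (337, 130), (338, 30), (339, 32), (340, 85), (341, 78), (342, 45), (343, 101), (344, 130)]
```

```bash
cat > m3.py <<'E'
from h import *
np.set_printoptions(precision=3,suppress=True)
def pl(n,pts):  # plane through camera centre and a fitted image line
    p=np.array(pts,float);vx,vy,x,y=cv2.fitLine(p.astype(np.float32),cv2.DIST_L2,0,.01,.01).ravel()
    o,a=ray(n,(x-30*vx,y-30*vy));_,b=ray(n,(x+30*vx,y+30*vy));k=np.cross(a,b);k/=np.linalg.norm(k);return k,k@o
def line(t,s):
    (a,c),(b,d)=pl("top",t),pl("side",s);u=np.cross(a,b);u/=np.linalg.norm(u)
    M=np.array([a,b,u]);p=np.linalg.solve(M,[c,d,u@[551.,317,55]]);return p,u*(-np.sign(u[0]))
H=line([(267.2,200),(277.9,215)],[(278,228),(290,226.5),(302,225.5),(314,224.3),(326,222.5)])
L=line([(315.1,185),(326.2,200),(337,215)],[(290,209.4),(302,208.2),(314,206.8),(326,205.3)])
print("hi",*H,"ledge",*L)
for yaw in np.radians([125.5,126.0]):
    xf=np.array([np.cos(yaw),np.sin(yaw),0]);d=H[0]-L[0];a,b=d@xf,d[2]
    print("dx,dz,len",a,b,np.hypot(a,b),"tilt",np.arctan2(b,a)+.057)
E
python3 m3.py
```

```text
hi [528.428 349.352  72.995] [-0.819 -0.574  0.004] ledge [587.179 264.864  44.682] [-0.82  -0.572  0.016]
dx,dz,len 102.89972279830381 28.31270865121879 106.72376690848466 tilt 0.3255043035334727
dx,dz,len 102.8850534296551 28.31270865121879 106.70962323235794 tilt 0.32554077289084005
```

```bash
cat > m4.py <<'E'
from h import *
np.set_printoptions(precision=2,suppress=True)
# dark hole centroids seeded by hand, both frames
top=[(258,155),(210,185),(301,214),(254,244),(344,273),(298,305)];side=[(145,208),(151,224),(228,198),(237,215),(312,187),(326,205)]
def cen(g,p,w):
    x,y=np.round(p).astype(int);a=g[y-w[1]:y+w[1]+1,x-w[0]:x+w[0]+1].astype(float);k=np.clip(192-a,0,None)
    Y,X=np.mgrid[-w[1]:w[1]+1,-w[0]:w[0]+1];return x+(X*k).sum()/k.sum(),y+(Y*k).sum()/k.sum()
xf=np.array([np.cos(np.radians(125.4)),np.sin(np.radians(125.4)),0])
r=[]
for f in("0","9"):
    gt=cv2.imread(f"pics/top{f}.png",0);gs=cv2.imread(f"pics/side{f}.png",0)
    for a,b in zip(top,side):
        ct=cen(gt,T(*a),(3,3));cs=cen(gs,S(*b),(4,2));p,e=tri(ct,cs);x=(p-[551.35,316.8,0])@xf
        r.append((x,p[2]));print(f,p,"xf",x.round(1),"gap",round(e,2),np.array(cs)-S(*b))
r=np.array(r);q=np.r_[r,[[ (np.array([528.4,349.4,0])-[551.35,316.8,0])@xf,73.0]]*3]
print(np.arctan(np.polyfit(r[:,0],r[:,1],1)[0]),np.polyfit(q[:,0],q[:,1],1),np.arctan(np.polyfit(q[:,0],q[:,1],1)[0]))
E
python3 m4.py
```

```text
0 [621.74 324.87  49.69] xf -34.2 gap 1.37 [-1.12 -0.52]
0 [603.8  349.37  58.91] xf -3.8 gap 0.04 [-0.07 -0.03]
0 [588.04 301.43  51.37] xf -33.8 gap 0.43 [ 0.46 -0.93]
0 [571.45 326.26  58.76] xf -3.9 gap 0.7 [ 0.13 -0.13]
0 [555.39 278.37  52.34] xf -33.7 gap 0.45 [ 0.46 -0.82]
0 [538.55 303.12  58.77] xf -3.7 gap 0.2 [-0.14  0.08]
9 [621.73 324.88  49.63] xf -34.2 gap 1.31 [-1.1  -0.49]
9 [603.75 349.35  58.97] xf -3.8 gap 0.07 [-0.   -0.05]
9 [588.08 301.41  51.35] xf -33.8 gap 0.37 [ 0.43 -0.93]
9 [571.48 326.24  58.7 ] xf -4.0 gap 0.77 [ 0.1  -0.11]
9 [555.38 278.33  52.3 ] xf -33.7 gap 0.5 [ 0.48 -0.81]
9 [538.54 303.08  58.69] xf -3.8 gap 0.06 [-0.09  0.12]
0.2508986632439943 [ 0.29 60.66] 0.28653649046112956
```

```bash
cat > tgt.py <<'E'
from h import *
import sys
from scipy.spatial.transform import Rotation as R
# usage: tgt.py tilt x y h  -> handle origin target in the seat frame (grip: origin 13.3 mm ahead of TCP)
np.set_printoptions(precision=3,suppress=True)
tau,X,Y,Hh=map(float,sys.argv[1:5]);g=13.3
yaw=np.radians(125.4);xf=np.array([np.cos(yaw),np.sin(yaw),0]);yf=np.array([-xf[1],xf[0],0]);Z=np.array([0,0,1.])
seat=np.array([551.35,316.8,0])-51*xf-.5*yf+44*Z
xs=np.cos(tau)*xf+np.sin(tau)*Z;zs=np.cos(tau)*Z-np.sin(tau)*xf
A=np.c_[-yf,-xs,-zs];s=sense();q=s["ee_rot"];C=R.from_quat(np.r_[q[1:],q[0]])
p=np.array(s["eef_pos"]);h=p+C.as_matrix()[:,2]*g
S=np.c_[xs,yf,zs]
print("handle in seat",(h-seat)@S)
print("turn units (tool)",np.degrees((C.inv()*R.from_matrix(A)).as_rotvec())/8,"| tilt now",np.arcsin(C.as_matrix()[:,2]@xf))
t=seat+S@[X,Y,Hh]+zs*g
print("shift units, current axes",C.as_matrix().T@(t-p)/25,"| target axes",A.T@(t-p)/25)
f=np.array(s["force"]);print("force seat axes",f@S,"torque seat axes",np.array(s["wrist_torque"])@S,"grip",s["grip_force"],s["time_s"])
E
python3 tgt.py .305 37 -4 45
```

```text
handle in seat [-36.624 211.276  90.464]
turn units (tool) [2.069 0.848 5.494] | tilt now 0.0005199427535022165
shift units, current axes [8.394 3.729 0.871] | target axes [ 8.611 -2.785  1.794]
force seat axes [-0.678 -1.289 -2.353] torque seat axes [ 0.004  0.032 -0.012] grip 59.64189291000366 18.95
```

```bash
python3 -m crank '[[[0,0,0,0,0,0.687,2],[0,0,0,0,0,0.687,2],[0,0,0,0,0,0.687,2],[0,0,0,0,0,0.687,2],[0,0,0,0,0,0.687,2],[0,0,0,0,0,0.687,2],[0,0,0,0,0,0.687,2],[0,0,0,0,0,0.687,2]]]' && python3 -m crank '[[[0,0,0,0.545,0,0,2],[0,0,0,0.545,0,0,2],[0,0,0,0.545,0,0,2],[0,0,0,0.545,0,0,2],[0.5,-0.17,0.1,0,0,0,2],[0.54,-0.17,0.11,0,0,0,2],[0.54,-0.17,0.11,0,0,0,2],[0.54,-0.17,0.11,0,0,0,2]]]' && python3 -m crank '[[[0.54,-0.17,0.11,0,0,0,2],[0.54,-0.17,0.11,0,0,0,2],[0.54,-0.17,0.11,0,0,0,2],[0.54,-0.17,0.11,0,0,0,2],[0.54,-0.17,0.11,0,0,0,2],[0.54,-0.17,0.11,0,0,0,2],[0.54,-0.17,0.11,0,0,0,2],[0.54,-0.17,0.11,0,0,0,2]]]'; python3 tgt.py .305 37 -4 45
```

```text
time_s: 19.75
eef_pos: [444.6, 102.5, 131.5]
ee_rot: [-0.001, 0.952, 0.305, -0.002]
force: [0.7, 0.4, -2.4]
grip_width: 0.124
grip_force: 59.6
time_s: 20.55
eef_pos: [477.6, 151.0, 127.7]
ee_rot: [-0.144, 0.941, 0.304, -0.047]
force: [-0.7, -0.1, -2.0]
grip_width: 0.119
grip_force: 59.6
time_s: 21.35
eef_pos: [542.5, 245.5, 116.9]
ee_rot: [-0.144, 0.941, 0.304, -0.047]
force: [-1.2, -0.4, -2.2]
grip_width: 0.121
grip_force: 59.6
handle in seat [20.015 49.074 56.823]
turn units (tool) [0.006 0.016 0.045] | tilt now 0.3042003832607061
shift units, current axes [ 2.127 -0.666  0.468] | target axes [ 2.122 -0.679  0.473]
force seat axes [-0.327  1.18  -2.255] torque seat axes [-0.055  0.265 -0.052] grip 59.58260536193848 21.35
```

```bash
python3 -m crank '[[[0.53,-0.17,0.12,0,0,0,2],[0.53,-0.17,0.12,0,0,0,2],[0.53,-0.17,0.12,0,0,0,2],[0.53,-0.17,0.12,0,0,0.04,2],[0,0,0.4,0,0,0,2],[0,0,0.4,0,0,0,2],[0,0,0.4,0,0,0,2],[0,0,0,0,0,0,2]]]'; python3 tgt.py .305 37 -4 10
python3 - <<'E'
from h import *
a=capture("side");b=capture("top");cv2.imwrite("pics/side11.png",a);cv2.imwrite("pics/top11.png",b)
cv2.imwrite("pics/p11.png",cv2.resize(a[150:270,250:400],None,fx=5,fy=5,interpolation=cv2.INTER_CUBIC))
E
```

```text
time_s: 22.15
eef_pos: [566.9, 298.3, 80.3]
ee_rot: [-0.144, 0.942, 0.301, -0.049]
force: [0.4, 0.3, -3.1]
grip_width: 0.118
grip_force: 59.5
handle in seat [36.525 -1.405 13.293]
turn units (tool) [-0.006  0.036 -0.005] | tilt now 0.30576998987809606
shift units, current axes [ 0.102 -0.019  0.131] | target axes [ 0.101 -0.019  0.132]
force seat axes [-0.882 -0.517 -2.985] torque seat axes [-0.005  0.239  0.033] grip 59.5196932554245 22.15
```

View pics/p11.png

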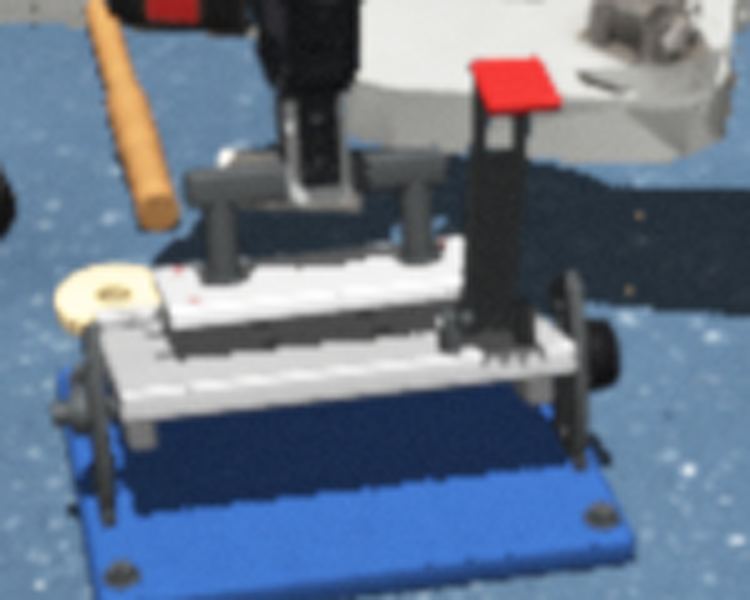

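The last picture shows the gripped handle over the table. Its plate, at crop (165–465,250–330), is parallel to the high edge at (130–575,350–410) and clear of the upright hasp. Next is a slow descent by force.

```bash
python3 tgt.py .305 37 -4 10|tail -1; python3 -m crank '[[[0,0,0.1,0,0,0,2],[0,0,0.1,0,0,0,2],[0,0,0.08,0,0,0,2],[0,0,0.04,0,0,0,2],[0,0,0.04,0,0,0,2],[0,0,0,0,0,0,2],[0,0,0,0,0,0,2],[0,0,0,0,0,0,2]]]';  python3 tgt.py .305 32 -4 0;python3 -m crank '[[[0,0,0.04,0,0,0,2],[0,0,0.04,0,0,0,2],[0,0,0,0,0,0,2],[0,0,0,0,0,0,2],[0,0,0,0,0,0,2],[0,0,0,0,0,0,2],[0,0,0,0,0,0,2],[0,0,0,0,0,0,2]]]';  python3 tgt.py .305 32 -4 0
```

```text
force seat axes [-0.496  0.405 -1.502] torque seat axes [0.007 0.29  0.008] grip 59.53832924365997 22.25
time_s: 23.05
eef_pos: [566.8, 300.5, 73.7]
ee_rot: [-0.144, 0.942, 0.301, -0.047]
force: [-0.7, -1.5, -2.2]
grip_width: 0.12
grip_force: 59.6
handle in seat [36.369 -2.675  6.428]
turn units (tool) [0.005 0.011 0.001] | tilt now 0.3043122560119285
shift units, current axes [0.053 0.175 0.257] | target axes [0.052 0.175 0.257]
force seat axes [-1.472  1.439 -1.799] torque seat axes [-0.024  0.317 -0.03 ] grip 59.574227929115295 23.05
time_s: 23.85
eef_pos: [566.4, 301.0, 71.7]
ee_rot: [-0.144, 0.942, 0.301, -0.047]
force: [-0.2, -0.0, -1.6]
grip_width: 0.124
grip_force: 59.6
handle in seat [36.363 -2.608  4.311]
turn units (tool) [0.004 0.013 0.001] | tilt now 0.30440360903309543
shift units, current axes [0.055 0.175 0.172] | target axes [0.055 0.175 0.172]
force seat axes [-0.39   0.183 -1.591] torque seat axes [0.032 0.288 0.011] grip 59.573723673820496 23.85
```

```bash
for i in 1; do python3 -m crank '[[[0,0,0.04,0,0,0,2],[0,0,0.04,0,0,0,2],[0,0,0,0,0,0,2],[0,0,0,0,0,0,2],[0,0,0,0,0,0,2],[0,0,0,0,0,0,2],[0,0,0,0,0,0,2],[0,0,0,0,0,0,2]]]' >/dev/null;  python3 tgt.py .305 32 -4 0; done; python3 -m crank '[[[0,0,0.04,0,0,0,2],[0,0,0.04,0,0,0,2],[0,0,0,0,0,0,2],[0,0,0,0,0,0,2],[0,0,0,0,0,0,2],[0,0,0,0,0,0,2],[0,0,0,0,0,0,2],[0,0,0,0,0,0,2]]]' >/dev/null;  python3 tgt.py .305 32 -4 0
```

```text
handle in seat [36.363 -2.626  2.338]
turn units (tool) [0.004 0.012 0.001] | tilt now 0.30437359834814104
shift units, current axes [0.054 0.175 0.094] | target axes [0.054 0.175 0.094]
force seat axes [ 0.05   0.346 -2.534] torque seat axes [ 0.007  0.308 -0.003] grip 59.5730584859848 24.65
handle in seat [36.396 -2.616  0.337]
turn units (tool) [0.004 0.013 0.001] | tilt now 0.3044261774462264
shift units, current axes [0.054 0.176 0.013] | target axes [0.054 0.176 0.013]
force seat axes [-0.464 -0.133 -2.272] torque seat axes [-0.037  0.25  -0.062] grip 59.57393288612366 25.45
```

```bash
python3 -m crank '[[[0,0,0.04,0,0,0,2],[0,0,0,0,0,0,2],[0,0,0,0,0,0,2],[0,0,0,0,0,0,2],[0,0,0,0,0,0,2],[0,0,0,0,0,0,2],[0,0,0,0,0,0,2],[0,0,0,0,0,0,2]]]' >/dev/null;  python3 tgt.py .305 32 -4 0|grep -v units; python3 -m crank '[[[0,0,0.04,0,0,0,2],[0,0,0,0,0,0,2],[0,0,0,0,0,0,2],[0,0,0,0,0,0,2],[0,0,0,0,0,0,2],[0,0,0,0,0,0,2],[0,0,0,0,0,0,2],[0,0,0,0,0,0,2]]]' >/dev/null;  python3 tgt.py .305 32 -4 0|grep -v units
```

```text
handle in seat [36.091 -2.693 -0.278]
force seat axes [-3.167  2.049  6.004] torque seat axes [0.441 0.485 0.008] grip 60.67412853240967 26.25
handle in seat [35.839 -2.735 -0.483]
force seat axes [-3.904  4.729 11.12 ] torque seat axes [0.863 0.448 0.009] grip 61.2799733877182 27.05
```

```bash
python3 -m crank '[[[0,0.04,0,0,0,0,2],[0,0.04,0,0,0,0,2],[0,0.04,0,0,0,0,2],[0,0.04,0,0,0,0,2],[0,0,0,0,0,0,2],[0,0,0,0,0,0,2],[0,0,0,0,0,0,2],[0,0,0,0,0,0,2]]]' >/dev/null;  python3 tgt.py .305 32 -4 0; python3 -m crank '[[[0,0.04,0,0,0,0,2],[0,0,0,0,0,0,2],[0,0,0,0,0,0,2],[0,0,0,0,0,0,2],[0,0,0,0,0,0,2],[0,0,0,0,0,0,2],[0,0,0,0,0,0,2],[0,0,0,0,0,0,2]]]' >/dev/null;  python3 tgt.py .305 32 -4 0
```

```text
handle in seat [33.869 -3.266 -0.854]
turn units (tool) [-0.011  0.001  0.006] | tilt now 0.3065364245493609
shift units, current axes [ 0.029  0.074 -0.034] | target axes [ 0.029  0.074 -0.034]
force seat axes [4.854 0.358 8.361] torque seat axes [ 0.208 -1.098  0.059] grip 60.973684787750244 27.85
handle in seat [33.153 -3.35  -0.85 ]
turn units (tool) [-0.014 -0.001  0.006] | tilt now 0.30698597902989255
shift units, current axes [ 0.026  0.045 -0.034] | target axes [ 0.026  0.045 -0.034]
force seat axes [5.508 0.173 7.149] torque seat axes [ 0.111 -1.216 -0.019] grip 60.94970941543579 28.65
```

```bash
cat >> tgt.py <<'E'
dF=f@S-[-.5,.2,-2.2];dT=np.array(s["wrist_torque"])@S-[0,.29,0];rz=-.18
print("contact x,y mm",1e3*(rz*dF[0]-dT[1])/dF[2],1e3*(dT[0]+rz*dF[1])/dF[2],"dF",dF)
E
python3 -m crank '[[[0,0,0,0.05,0,0,2],[0,0,0,0.06,0,0,2],[0,0,0,0,0,0,2],[0,0,0,0,0,0,2],[0,0,0,0,0,0,2],[0,0,0,0,0,0,2],[0,0,0,0,0,0,2],[0,0,0,0,0,0,2]]]' >/dev/null;  python3 tgt.py .305 32 -4 0; python3 -m crank '[[[0,0,0,0.05,0,0,2],[0,0,0,0.06,0,0,2],[0,0,0,0,0,0,2],[0,0,0,0,0,0,2],[0,0,0,0,0,0,2],[0,0,0,0,0,0,2],[0,0,0,0,0,0,2],[0,0,0,0,0,0,2]]]' >/dev/null;  python3 tgt.py .305 32 -4 0
```

```text
handle in seat [33.583 -3.409 -0.869]
turn units (tool) [-0.125 -0.001  0.008] | tilt now 0.3224195128113552
shift units, current axes [ 0.024  0.053 -0.036] | target axes [ 0.024  0.054 -0.035]
force seat axes [6.887 1.814 6.959] torque seat axes [ 0.073 -1.206 -0.13 ] grip 60.93633592128754 29.45
contact x,y mm 18.193122773618942 -23.780378375050756 dF [7.387 1.614 9.159]
handle in seat [33.847 -3.412 -0.637]
turn units (tool) [-0.234 -0.001  0.008] | tilt now 0.33770337249756743
shift units, current axes [ 0.023  0.056 -0.028] | target axes [ 0.024  0.056 -0.026]
force seat axes [7.446 1.367 9.082] torque seat axes [ 0.219 -1.096 -0.157] grip 61.10633075237274 30.25
contact x,y mm -3.954656798606153 0.8133726242182833 dF [ 7.946  1.167 11.282]
```

```bash
python3 -m crank '[[[0,0.04,0,0,0,0,2],[0,0.04,0,0,0,0,2],[0,0.04,0,0,0,0,2],[0,0,0,0,0,0,2],[0,0,0,0,0,0,2],[0,0,0,0,0,0,2],[0,0,0,0,0,0,2],[0,0,0,0,0,0,2]]]' >/dev/null;  python3 tgt.py .33 32 -4 0
```

```text
handle in seat [32.726 -3.743 -1.113]
turn units (tool) [-0.077 -0.005  0.011] | tilt now 0.34073417782082016
shift units, current axes [ 0.011  0.023 -0.045] | target axes [ 0.011  0.023 -0.045]
force seat axes [14.912  0.634 12.123] torque seat axes [ 0.168 -2.653 -0.361] grip 61.65994942188263 31.05
contact x,y mm 11.814695492904557 6.303099784831186 dF [15.412  0.434 14.323]
```

```bash
python3 -m crank '[[[0,0,0.04,0,0,0,2],[0,0,0.04,0,0,0,2],[0,0,0,0,0,0,2],[0,0,0,0,0,0,2],[0,0,0,0,0,0,2],[0,0,0,0,0,0,2],[0,0,0,0,0,0,2],[0,0,0,0,0,0,2]]]' >/dev/null;  python3 tgt.py .33 32 -4 0; python3 -m crank '[[[0,0.04,0,0,0,0,2],[0,0,0,0,0,0,2],[0,0,0,0,0,0,2],[0,0,0,0,0,0,2],[0,0,0,0,0,0,2],[0,0,0,0,0,0,2],[0,0,0,0,0,0,2],[0,0,0,0,0,0,2]]]' >/dev/null;  python3 tgt.py .33 32 -4 0
```

```text
handle in seat [33.092 -3.82  -1.48 ]
turn units (tool) [-0.075 -0.009  0.016] | tilt now 0.3404783770457805
shift units, current axes [ 0.008  0.038 -0.06 ] | target axes [ 0.008  0.038 -0.059]
force seat axes [18.283  6.961 22.146] torque seat axes [ 1.13  -3.001 -0.414] grip 62.98835813999176 31.85
contact x,y mm -3.6920931842901803 -3.551729019813668 dF [18.783  6.761 24.346]
handle in seat [32.869 -3.803 -1.315]
turn units (tool) [-0.084 -0.008  0.018] | tilt now 0.34175724153448583
shift units, current axes [ 0.008  0.028 -0.053] | target axes [ 0.008  0.028 -0.053]
force seat axes [21.847  7.513 23.866] torque seat axes [ 1.281 -3.659 -0.45 ] grip 63.27342331409454 32.65
contact x,y mm -2.813464490189019 -1.349886617640766 dF [22.347  7.313 26.066]
```

```bash
python3 - <<'E'
from h import *
a=capture("side");b=capture("top");cv2.imwrite("pics/side12.png",a);cv2.imwrite("pics/top12.png",b)
o=cv2.imread("pics/side9.png")
print("tab px",[np.array(red(x)[170 if 0 else 150:190,325:365].nonzero()).mean(1).round(1).tolist() for x in(o,cv2.imread("pics/side11.png"),a)])
for c in(290,314,326):print(c,o[218:236,c,1].tolist(),"\n   ",a[200:236,c,1].tolist())
s=sense();print(s["grip_force"],s["force"],np.abs(s["dq"]).max(),s["time_s"])
E
python3 tgt.py .335 32 -4 0|head -1
```

```text
tab px [[17.3, 27.1], [18.3, 26.6], [18.9, 26.7]]
290 [202, 201, 201, 201, 204, 204, 203, 207, 230, 231, 202, 192, 189, 179, 136, 62, 40, 38] 
    [58, 60, 58, 56, 58, 56, 57, 59, 62, 81, 88, 83, 92, 146, 213, 237, 239, 248, 249, 239, 222, 170, 168, 209, 213, 217, 236, 237, 211, 202, 196, 190, 148, 66, 44, 42]
314 [200, 202, 198, 201, 202, 207, 218, 213, 195, 188, 182, 145, 70, 44, 38, 41, 42, 43] 
    [49, 47, 47, 50, 49, 50, 56, 75, 90, 110, 194, 236, 240, 242, 249, 250, 242, 233, 193, 172, 203, 210, 212, 217, 226, 224, 207, 197, 192, 151, 78, 46, 44, 44, 44, 42]
326 [198, 200, 203, 204, 224, 228, 202, 193, 185, 176, 136, 60, 45, 42, 41, 43, 44, 42] 
    [51, 47, 51, 51, 58, 97, 110, 112, 189, 234, 239, 239, 240, 250, 251, 239, 224, 173, 163, 205, 212, 216, 231, 234, 212, 202, 195, 187, 143, 65, 47, 43, 42, 45, 46, 43]
63.27592849731445 [-14.30810565   6.9393752   29.36976027] 0.001733790886515772 32.75
handle in seat [32.852 -3.826 -1.466]
```

```bash
python3 -c "
from rig import *
print(finish_job())"
```

```text
the job is handed in; nothing more can be done
None
```

I handed the job in at about 33 s of the 54 s, with the hasp swung back to about 2.1 rad and the handle still gripped (about 63 N) and pressed on the table with about 26 N. The force readings and the unmoved table edge suggest the plate is flush and against the ledge, but the hand-in returned no verdict and I did not re-measure the brush, cutter and lock cylinder.

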